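# Bolt a stone sample into the bench holder

## Robot

A 6-joint arm with a two-finger parallel gripper is mounted at the origin on the work surface. World frame = base frame: x ahead of the robot, y to its left, z up, the work surface at z = 0. Lengths are in mm, angles in rad, forces in N, time in s.
With the tool pointing down it reaches from about 300 to 775 mm from the base axis. Payload 14.6 kg.
Tool frame: the origin (TCP) lies where the fingers leave the gripper's body, on its centre line; the fingertips stand 97 mm ahead of it and the grasp point (between the pads) lies ahead of it (grip_depth is the z of the grasp point in the tool frame, in mm); z points along the fingers, y is the line along which they close (so a half turn about z gives the same grasp; the last joint's range is limited). The gripper opens to 94 mm and grips with 3 to 60 N. Pads are 16 mm wide; open, the fingers measure 119 mm over their backs; the gripper's body (75 mm by 177 mm) begins 78 mm behind the grasp point.
Start: joints at [1.261, 0.3, 1.521, -0, 1.321, -0.067], TCP at [132.23, 533.859, 302.646] pointing down, gripper open.
Joint ranges: [-3.03, 3.03], [-0.79, 2.21], [0.23, 2.52], [-1.04, 4.18], [0, 3.07], [-2.55, 2.55]. Speed limits (rad/s): [2.22, 2.22, 2.57, 3.14, 3.14, 3.14].

## Interface

Orientations are given as [roll, pitch, yaw] about the fixed x, y, z axes, in that order (R = Rz(yaw) Ry(pitch) Rx(roll)).
In Python, from cell import read_state, camera, sign_off, regions_of, spot_point, grip_depth gives the robot as it stands. The module is installed in compiled form; this text tells all that it offers.
- The arm moves only by the tool send_rows, never from a script. Its argument "series" is a list of rows, each a list of 3 entries, a list of its own where there are three numbers: the shift along the world's x, y, z in mm, then the turn about the world's z in degrees, then the closure, from -1 (fully open) to 1 (shut), so that 0 is half open. A call has 1 to 12 rows; each row shifts and turns the commanded pose from where the row before left it; what a row does not reach is not made up. A row lasts 1/10 s, in which the tool goes at most 50 mm and 8.59 degrees, less where a joint would pass 70% of its speed; a pose out of reach is approached as far as the arm can. A call is refused whole if a number of a shift passes 50 or a number of a turn 8.59, either way. A call with a gripper value outside its range is refused whole. The fingers move at their own pace and stop on an object; "squeeze" is the grip in N (left out, the last holds). Time passes only in rows, so rows that do not move let the fingers close. It gives the time, the measured TCP pose, the force, the opening and the grip force at its end, in the units of the state.
- read_state(): the state, without advancing time (a new reading comes with each control period).
- camera(name): name is "scene" or "top" or "wrist"; returns a dict with "color" (420x560x3 uint8, blue, green, red), "fx", "fy", "cx", "cy" (pixels), "dist" ([k1, k2, p1, p2, k3] as OpenCV has them; the pictures are not rectified), "camera_from_world" (4x4, takes a point from world to camera coordinates). Camera axes: x right, y down, z forward; pixel columns grow to the right and rows downward; lengths in mm; the calibration is good to about 2 mm. A picture is of the moment at which its call begins. There is no depth.
- sign_off(): hands the job in; it is judged then, once.
Trained networks look in a picture, given as the dict that the camera call returned (one of the last four; its "shot" number tells which), for a name from the list of things; names that differ only in an ending like _2 or _b are one class to them, and where a whole thing is asked for, a point or a joint stands for the part that bears it (a point fixed in the world has none). Each returns a list of dicts, best first, with "confidence" (0 to 1); they miss things now and then, are a little off and sometimes report something else, mostly with a low value. They report only what shows in the picture. A call takes as long as a camera call. They do not tell look-alikes from the thing itself.
- regions_of(thing, picture): "mask" (420x560 bool, what is visible of it).
- spot_point(thing, picture): "point" ([x, y, z] in mm, in the coordinates of the camera as it stood for that picture, good to about 4 mm: a listed point, or the origin of a listed thing).
The state is a dict: "clock": time; "joints": joint angles; "qd": joint speeds; "effort": joint torques, N m; "eef_pos": TCP position; "eef_rot": TCP orientation; "wrist_force": force on the tool from outside, world axes, zero at the start; "moment": the same for the moment, N m; "finger_gap": finger opening in mm; "finger_force": force on a finger pad.
Only numpy, scipy, OpenCV 4.12 (cv2) and the standard library are available. Lean on these libraries where they do the work, as an engineer would, in place of code of your own. Each camera call takes 0.05 s, during which the arm holds its last target. There are 200 camera calls.

## Task

With closed fingertips, push the stone sample along the channel of the holder until it sits fully home against the end stop. Then slide the thumb lever of the holder's bolt past its first notch all the way to its second stop, so that the bolt closes right across the channel behind the sample, and leave it there. Only push: do not lift the sample, and leave the mug, the jar and the offcut where they stand.

Things in the scene. Friction and masses are not known exactly. Their poses are not given: they have to be found in the camera images.
- holder: Fixed aluminium sample holder on the bench, place and yaw vary. Plate x -120 to 120, y -165 to 65 mm, 12 mm thick. Origin: on the bench, on the channel's centre line, midway along the plate. +x runs along the channel to the end stop (away from the robot), +y left. Channel between rails, inner faces y -32 and +32, tops 24 mm above the bench, x -102 to 95, with a gap x -10 to 17 for the bolt.
- end_stop (a point): Foot of the end stop's inner face, on the channel's centre line and the plate's top: at x +95, y 0, 12 mm above the bench in the holder's frame. The stop is a dark steel block 24 mm high above the plate, as wide as the channel with its rails. The point's axes are the holder's.
- bolt_path (a point): Where the bolt crosses the channel's centre line, at x +5, y 0 in the holder's frame, 12 mm above the bench. The steel bolt bar is 14 mm wide (x -2 to +12), its top 26 mm above the bench. Right of the channel it runs between two grey guide blocks: y -144 to -44, outer faces x -22 and +30, tops 28 mm above the bench.
- sample: Loose stone sample, dark slate block 80 (x, along the channel) x 60 (y) x 22 mm high, 0.2 to 0.4 kg, flat on the plate in the channel (top 34 mm above the bench), 35 to 60 mm short of the end stop at the start. Origin: centre of its underside. Home: centre at x +55, near end face at x +15 mm in the holder's frame. Slides with 1 to 4 N.
- bolt (a joint): Travel in m of the bolt and its thumb lever along the holder's +y, across the channel. 0 to 0.008 at start: open, tip at the right rail. 0.038: first notch, halfway across. 0.076: second, hard stop, right across. It slides with 1 to 2 N; a spring detent resists with 10 to 15 N going into the first notch (from 0.024), leaving it, and again from 0.062; past 0.07 it snaps to the stop. A sample not home blocks it.
- lever_grip (a point): Centre of the thumb lever's upright black grip: 36 (holder's x) x 14 (its y) x 32 mm high, on a thin stem on the bolt; underside 42, centre 58, top 74 mm above the bench. Moves with the bolt: holder's x +5, y -130 mm plus the travel. Push it on its outer (-y) face; no part of the holder there is higher than 28 mm.
- mug: Bystander: white mug, 76 mm across, 90 mm high, beyond or to the left of the holder (it and the jar may have changed places). Origin: centre of its underside.
- jar: Bystander: lidded pale jar, 64 mm across, 100 mm high, beyond or to the left of the holder. Origin: centre of its underside.
- offcut: Bystander: pale stone block 70 x 50 x 30 mm high, on the bench to the right of the holder. Origin: centre of its underside.
There are look-alikes about, which are no part of the job. What is shaped like the sample but blue or yellow is not meant.

How it is judged (in metres and radians):
On the way, in this order (a step that is already met when the one before it is completed fails the run):
1. the sample is pushed home against the end stop while the bolt is still open (x of sample in the frame of holder above 0.052 m and value of joint bolt below 0.02 m), for 0.2 s.
2. the lever is slid past the first notch to its second stop (value of joint bolt above 0.072 m), for 0.2 s.
At the end, for the whole second after the job is handed in: The sample lies flat in the channel within 3 mm of the end stop, at rest, and the bolt stands within 4 mm of its second stop (travel over 72 of 76 mm) (value of joint bolt above 0.072 m and x of sample in the frame of holder between 0.052 and 0.058 m and height (world z) of sample below 0.015 m and angle between sample's own z axis and vertical below 0.06 rad and linear speed of sample below 0.02 m/s); the robot touches nothing.
It fails at once if the sample is lifted or tipped (height (world z) of sample above 0.02 m or angle between sample's own z axis and vertical above 0.2 rad).
It fails at once if the mug, the jar or the offcut is shifted by more than 20 mm or tipped (distance of any of mug, jar, offcut from where it was at the start of the episode above 0.02 m or angle between any of mug, jar's own z axis and vertical above 0.3 rad).
It also fails if it takes over 38 s, if anything falls off the work surface, if the arm or the gripper's body presses on something with over 40 N, if the wrist force passes 120 N, or if a joint passes its speed limit or range.

## Working session

There is one attempt and no reset: what is moved stays moved. The work goes in short steps, Python scripts to look and compute and a tool call to move; the robot and the scene stay as the last step left them, time stands still between calls to the robot, and variables do not carry over. Pictures are saved under pics/ and viewed, at most 10 in all, crops included, and the job is handed in when it is done.

Besides the shell and the picture viewer there is one more tool, called as name([rows], argument=value, ...), one row to a line, values as JSON. send_rows: Moves the arm, as the interface text tells. Its arguments: {"type":"object","properties":{"series":{"type":"array"},"squeeze":{"type":"number"}},"required":["series"]}

```bash
mkdir -p pics; cat > h.py <<'E'
import numpy as np, cv2
from cell import *
def world(cam,p):
    T=np.linalg.inv(cam["camera_from_world"]); return (T@np.r_[p,1])[:3]
def proj(cam,P):
    P=np.atleast_2d(P).astype(float); T=cam["camera_from_world"]
    K=np.array([[cam["fx"],0,cam["cx"]],[0,cam["fy"],cam["cy"]],[0,0,1.]])
    return cv2.projectPoints(P,cv2.Rodrigues(T[:3,:3])[0],T[:3,3],K,np.array(cam["dist"],float))[0][:,0]
def onplane(cam,uv,z):
    K=np.array([[cam["fx"],0,cam["cx"]],[0,cam["fy"],cam["cy"]],[0,0,1.]])
    n=cv2.undistortPoints(np.array(uv,float).reshape(-1,1,2),K,np.array(cam["dist"],float))[:,0]
    T=np.linalg.inv(cam["camera_from_world"]); d=np.c_[n,np.ones(len(n))]@T[:3,:3].T; o=T[:3,3]
    return o+d*((z-o[2])/d[:,2])[:,None]
E
python3 - <<'E'
from h import *
s=read_state(); print({k:np.round(v,3) for k,v in s.items()}, grip_depth)
ims=[]
for n in("top","scene"):
    c=camera(n); ims.append(c["color"])
    for t in("holder","end_stop","bolt_path","sample","lever_grip","mug","jar","offcut"):
        print(n,t,[(np.round(world(c,r["point"])).tolist(),round(r["confidence"],2),np.round(proj(c,world(c,r["point"]))[0]).tolist()) for r in spot_point(t,c)[:3]])
cv2.imwrite("pics/t.png",ims[0]);cv2.imwrite("pics/s.png",ims[1])
E
```

```text
{'clock': np.float64(0.0), 'joints': array([ 1.261,  0.3  ,  1.522, -0.   ,  1.321, -0.067]), 'qd': array([-0.   ,  0.001,  0.   ,  0.001,  0.001, -0.001]), 'effort': array([ 0.0000e+00, -5.3180e+01, -3.5275e+01,  7.1000e-02,  2.4000e-02,
       -0.0000e+00]), 'eef_pos': array([132.182, 533.725, 302.086]), 'eef_rot': array([-3.14 , -0.   ,  2.899]), 'wrist_force': array([ 0.642,  0.034, -0.505]), 'moment': array([-0.018,  0.004, -0.008]), 'finger_force': np.float64(0.0), 'finger_gap': np.float64(93.771)} 78.39999999999999
top holder [([553.0, 1.0, 4.0], 0.97, [290.0, 209.0])]
top end_stop [([642.0, 19.0, 13.0], 0.75, [279.0, 174.0])]
top bolt_path [([553.0, 3.0, 15.0], 0.86, [290.0, 208.0]), ([755.0, -11.0, 0.0], 0.45, [286.0, 133.0])]
top sample [([331.0, -122.0, 1.0], 0.91, [351.0, 292.0]), ([552.0, -2.0, 9.0], 0.74, [291.0, 209.0]), ([677.0, 170.0, -1.0], 0.67, [219.0, 169.0])]
top lever_grip [([580.0, -125.0, 56.0], 0.84, [342.0, 188.0]), ([550.0, -1.0, 8.0], 0.46, [291.0, 209.0])]
top mug [([755.0, -16.0, 2.0], 0.62, [288.0, 133.0])]
top jar [([533.0, 178.0, -2.0], 0.57, [221.0, 224.0])]
top offcut [([637.0, -287.0, -2.0], 0.65, [396.0, 166.0])]
scene holder [([547.0, 3.0, 2.0], 0.7, [260.0, 211.0])]
scene end_stop [([644.0, 22.0, 10.0], 0.83, [231.0, 235.0])]
scene bolt_path [([553.0, 1.0, 14.0], 0.79, [257.0, 209.0]), ([641.0, 18.0, 12.0], 0.56, [231.0, 232.0])]
scene sample [([546.0, 1.0, 11.0], 0.91, [260.0, 208.0]), ([683.0, 170.0, 4.0], 0.71, [255.0, 293.0]), ([642.0, 21.0, 11.0], 0.64, [231.0, 234.0])]
scene lever_grip [([580.0, -125.0, 56.0], 0.87, [218.0, 170.0])]
scene mug [([758.0, -11.0, 0.0], 0.79, [181.0, 252.0])]
scene jar [([529.0, 182.0, -2.0], 0.89, [314.0, 260.0])]
scene offcut [([635.0, -284.0, 5.0], 0.73, [171.0, 156.0])]
```

```bash
python3 - <<'E'
from h import *
a=cv2.imread("pics/t.png")[100:330,180:430]
cv2.imwrite("pics/t2.png",cv2.resize(a,None,fx=2.6,fy=2.6,interpolation=cv2.INTER_CUBIC))
E
```

```text
(no output)
```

View pics/t2.png

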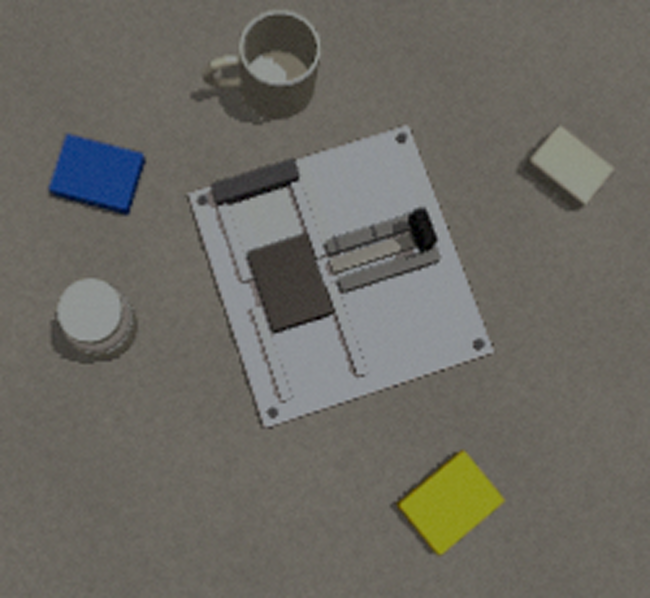

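View pics/s.png

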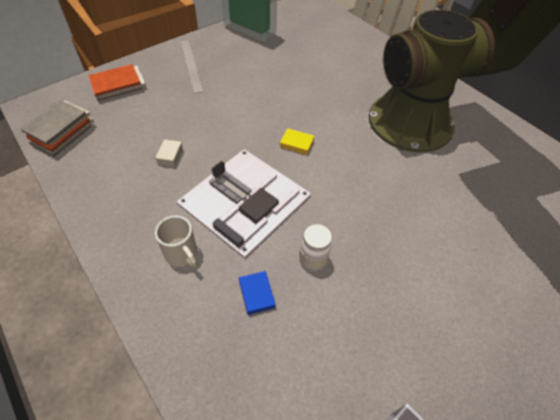

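In the top crop, the dark slate block at crop (290,282), full (291,208), lies in the channel. It is the sample. Blue (97,173) and yellow (450,502) lie on the bench and are look-alikes. The mug is beyond the holder at (280,65), the jar left at (92,315) and the offcut right at (572,165), all clear of the path. The lever is open at (422,230). Next I fit the holder's pose from the plate corners.

```bash
python3 - <<'E'
from h import *
c=camera("top")
cr=np.array([(188,192),(408,126),(492,350),(266,427)])/2.6+[180,100]-0.3
m=np.zeros((420,560),np.uint8)
r=regions_of("holder",c)[0]["mask"].astype(np.uint8)
g=cv2.cvtColor(c["color"],cv2.COLOR_BGR2GRAY)
W=onplane(c,cr,12); print(np.round(W,1).tolist())
cn=cv2.convexHull(max(cv2.findContours(r,0,1)[0],key=cv2.contourArea))[:,0].astype(float)
rect=cv2.minAreaRect(onplane(c,cn,12)[:,:2].astype(np.float32)); print("mask rect",rect)
# holder corners: far-left, far-right, near-right, near-left
L=np.array([(120,65),(120,-165),(-120,-165),(-120,65)],float)
def fit(L,W):
    A=L-L.mean(0);B=W-W.mean(0);th=np.arctan2((A[:,0]*B[:,1]-A[:,1]*B[:,0]).sum(),(A*B).sum())
    R=np.array([[np.cos(th),-np.sin(th)],[np.sin(th),np.cos(th)]]);return th,R,W.mean(0)-R@L.mean(0)
th,R,t=fit(L,W[:,:2]);print("fit",th,t,"res",np.round((W[:,:2]-t)@R-L,1).tolist())
sm=sorted(regions_of("sample",c),key=lambda r:-r["confidence"])
for s in sm:
    q=np.argwhere(s["mask"])[:,::-1]; print("sample",s["confidence"],q.mean(0),len(q))
    if abs(q.mean(0)-[291,208]).max()<15:
        b=max(cv2.findContours(s["mask"].astype(np.uint8),0,1)[0],key=cv2.contourArea)[:,0].astype(float)
        P=(onplane(c,b,34)[:,:2]-t)@R; print("sample box holder",P.min(0),P.max(0), cv2.minAreaRect(P.astype(np.float32)))
for n in("top","scene"):
    k=camera(n)
    for x in("lever_grip","end_stop","bolt_path","sample"):
        for p in spot_point(x,k)[:2]:
            w=world(k,p["point"]);print(n,x,np.round((w[:2]-t)@R,1),round(w[2]))
u=lambda x,y:np.round(R@[x,y]+t,1)
print("start behind sample",u(-100,0),"lever",u(5,-165),"axes",R)
E
```

```text
[[651.8, 87.4, 12.0], [696.4, -136.1, 12.0], [465.9, -184.1, 12.0], [417.6, 37.3, 12.0]]
mask rect ((558.0560302734375, -48.157012939453125), (245.5564422607422, 233.8241424560547), 12.0153169631958)
fit 0.20702234551601148 [5.47645789e+02 4.13809828e-02] res [[-0.1, -0.9], [-2.4, 1.2], [2.1, 1.6], [0.4, -1.8]]
sample 0.9 [290.5460199  208.88557214] 804
sample box holder [-42.78354777 -28.22984022] [40.26031909 32.44808694] ((-1.25579833984375, 2.1311302185058594), (60.63207244873047, 83.07678985595703), 89.92556762695312)
sample 0.62 [352.4740566  292.67570755] 848
sample 0.33 [217.05643994 222.00723589] 691
sample 0.32 [311.50425148 204.9610925 ] 7762
top lever_grip [   4.6 -129.4] 56
top end_stop [94.8 -0.2] 14
top bolt_path [ 4.4 -1.3] 16
top sample [-236.   -75.6] 0
top sample [ 5.7 -3. ] 11
scene lever_grip [   7.2 -129.3] 54
scene lever_grip [94.  -1.6] 7
scene end_stop [95.3 -3. ] 9
scene bolt_path [ 6.4 -0.1] 10
scene sample [-1.3  0.1] 12
scene sample [164.5 140.5] 2
start behind sample [449.8 -20.5] lever [ 586.5 -160.4] axes [[ 0.9786473  -0.20554674]
 [ 0.20554674  0.9786473 ]]
```

send_rows([
  [[23,-36.5,0],2.15,1],
  [[23,-36.5,0],2.15,1],
  [[23,-36.5,0],2.15,1],
  [[23,-36.5,0],2.15,1],
  [[23,-36.5,0],2.15,1],
  [[23,-36.5,0],2.15,1],
  [[23,-36.5,0],2.15,1],
  [[23,-36.5,0],2.15,1],
  [[23,-36.5,0],2.15,1],
  [[23,-36.5,0],2.15,1],
  [[23,-36.5,0],2.15,1],
  [[23,-36.5,0],2.15,1],
], squeeze=40)

```text
clock: 2.75
eef_pos: [408.8, 94.1, 302.9]
eef_rot: [-3.142, 0.001, -2.933]
wrist_force: [0.8, 1.2, -0.6]
finger_gap: 2.1
finger_force: 0.0
```

send_rows([
  [[22,-36.5,0],0,1],
  [[22,-36.5,0],0,1],
  [[21,-36.5,-10],0,1],
  [[0,0,-40],0,1],
  [[0,0,-40],0,1],
  [[0,0,-40],0,1],
  [[0,0,-20],0,1],
  [[0,0,0],0,1],
  [[0,0,0],0,1],
])

```text
clock: 3.65
eef_pos: [473.6, -13.7, 153.4]
eef_rot: [-3.141, 0.0, -2.934]
wrist_force: [-0.1, 0.2, 0.6]
finger_gap: 0.3
finger_force: 0.0
```

```bash
python3 - <<'E'
from h import *
s=read_state();print(s["eef_pos"],s["eef_rot"])
c=camera("top");a=c["color"][130:280,220:400]
p=s["eef_pos"]+[0,0,-97];print(proj(c,p))
cv2.imwrite("pics/t3.png",cv2.resize(a,None,fx=4,fy=4,interpolation=cv2.INTER_CUBIC))
E
```

```text
[473.59327319 -13.67364776 153.41203961] [-3.14143251e+00  4.47478950e-04 -2.93408670e+00]
[[301.36437999 236.4354322 ]]
```

View pics/t3.png

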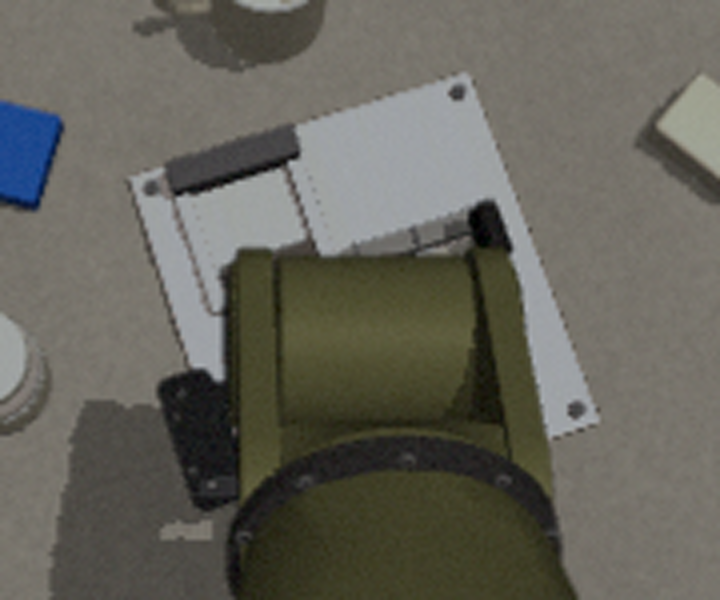

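The gripper hides the sample here. Its left end at (200,440) is square to the channel, and the lever at (490,225) is untouched. Going down and pushing.

send_rows([
  [[0,0,-20],0,1],
  [[0,0,-15],0,1],
  [[0,0,0],0,1],
  [[0,0,0],0,1],
  [[7.8,1.6,0],0,1],
  [[7.8,1.6,0],0,1],
  [[7.8,1.6,0],0,1],
  [[7.8,1.6,0],0,1],
  [[7.8,1.6,0],0,1],
  [[7.8,1.6,0],0,1],
  [[0,0,0],0,1],
  [[0,0,0],0,1],
])

```text
clock: 4.9
eef_pos: [520.1, -4.0, 117.5]
eef_rot: [3.142, 0.0, -2.934]
wrist_force: [-0.9, -1.4, 1.0]
finger_gap: 0.5
finger_force: 0.0
```

send_rows([
  [[5.9,1.2,0],0,1],
  [[5.9,1.2,0],0,1],
  [[5.9,1.2,0],0,1],
  [[5.9,1.2,0],0,1],
  [[3.9,0.8,0],0,1],
  [[2,0.4,0],0,1],
  [[0,0,0],0,1],
  [[0,0,0],0,1],
])

```text
clock: 5.7
eef_pos: [549.6, 2.0, 117.7]
eef_rot: [-3.142, 0.001, -2.934]
wrist_force: [0.1, -0.0, -0.9]
finger_gap: 0.1
finger_force: 0.0
```

send_rows([
  [[1,0.2,0],0,1],
  [[1,0.2,0],0,1],
  [[1,0.2,0],0,1],
  [[1,0.2,0],0,1],
])

```text
clock: 6.1
eef_pos: [552.7, 2.5, 117.7]
eef_rot: [3.141, -0.003, -2.934]
wrist_force: [-16.9, -4.5, 14.9]
finger_gap: 0.6
finger_force: 9.1
```

send_rows([
  [[0.5,0.1,0],0,1],
  [[0,0,0],0,1],
  [[0,0,0],0,1],
])

```text
clock: 6.4
eef_pos: [552.8, 2.6, 117.7]
eef_rot: [3.141, -0.004, -2.934]
wrist_force: [-17.3, -3.5, 12.3]
finger_gap: 0.3
finger_force: 8.5
```

send_rows([
  [[-10,-2,0],0,1],
  [[-10,-2,0],0,1],
  [[0,0,30],0,1],
  [[-20,-40,20],-8.5,1],
  [[-20,-40,0],-8.5,1],
  [[0,-48,0],-8.5,1],
  [[0,-48,0],-8.5,1],
  [[0,0,0],-8.5,1],
  [[0,0,0],-8.5,1],
])

```text
clock: 7.3
eef_pos: [493.4, -178.5, 167.5]
eef_rot: [3.141, 0.0, 2.45]
wrist_force: [0.2, -0.0, 0.0]
finger_gap: 0.4
finger_force: 0.0
```

```bash
python3 - <<'E'
from h import *
s=read_state();print(s["eef_pos"],s["eef_rot"])
t=np.array([547.6,0]);a=.207;R=np.array([[np.cos(a),-np.sin(a)],[np.sin(a),np.cos(a)]])
for n in("top","scene"):
    c=camera(n)
    for x in("sample","lever_grip"):
        for p in spot_point(x,c)[:2]:
            w=world(c,p["point"]);print(n,x,np.round((w[:2]-t)@R,1),round(w[2]))
    o=c["color"][130:280,220:400] if n=="top" else c["color"][130:280,150:330]
    cv2.imwrite(f"pics/4{n}.png",cv2.resize(o,None,fx=4,fy=4,interpolation=cv2.INTER_CUBIC))
E
```

```text
[ 493.39026153 -178.50174337  167.52182082] [3.14139734e+00 3.77348271e-04 2.45027101e+00]
top sample [-238.2  -73.1] 2
top sample [164.7 142.5] 0
top lever_grip [   6.8 -127.2] 60
scene sample [162.4 141.4] 2
scene sample [51.4  1.7] 15
scene lever_grip [   3.3 -128.6] 54
```

View pics/4top.png

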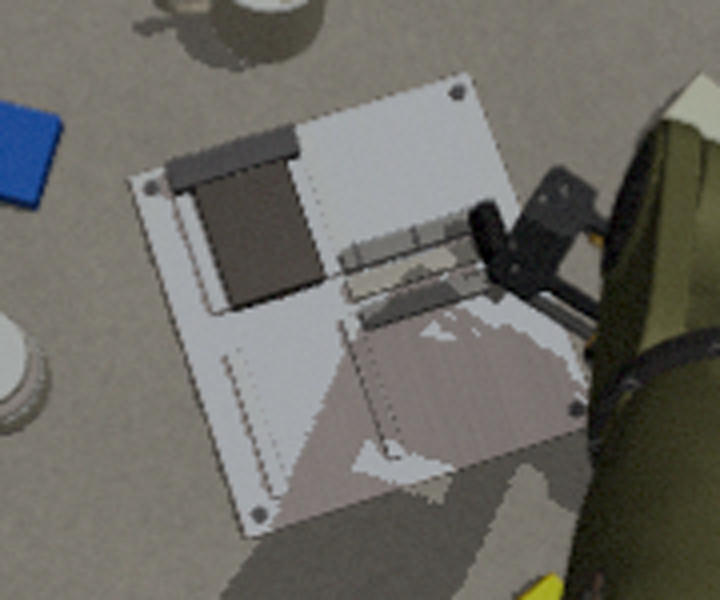

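View pics/4scene.png

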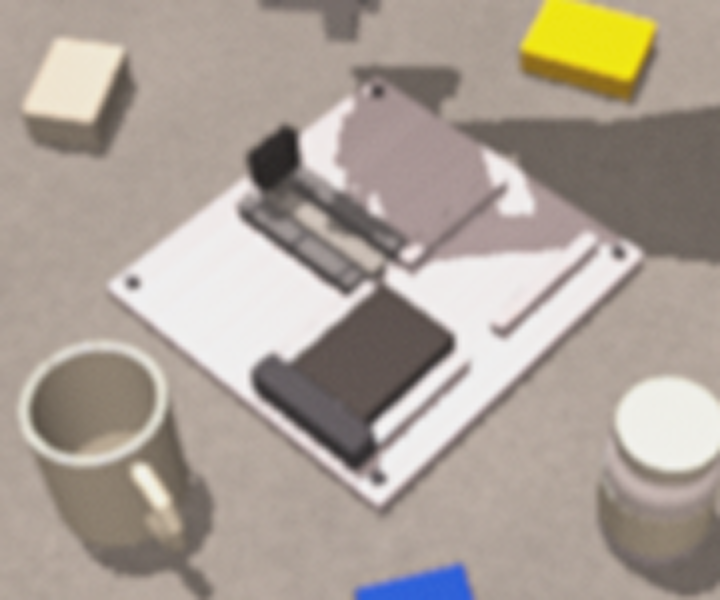

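The sample now sits against the dark stop with no gap: in the top crop at (260,235), with the stop at (232,158), and the scene view agrees. The lever at (490,230) is still open and the bystanders haven't moved. Next, the lever.

send_rows([
  [[24,0,0],-7.7,1],
  [[24,3,0],-7.7,1],
  [[24,4,0],-7.7,1],
  [[22,4,-10],-7.7,1],
  [[0,0,-12],-7.7,1],
  [[0,0,0],0,1],
  [[0,0,0],0,1],
])

```text
clock: 8.3
eef_pos: [587.8, -166.0, 145.8]
eef_rot: [-3.141, -0.0, 1.793]
wrist_force: [-0.7, -0.1, -0.5]
finger_gap: 0.6
finger_force: 0.0
```

send_rows([
  [[-1.65,7.8,0],0,1],
  [[-1.65,7.8,0],0,1],
  [[-1.65,7.8,0],0,1],
  [[-1.65,7.8,0],0,1],
  [[-1.65,7.8,0],0,1],
  [[-1.65,7.8,0],0,1],
  [[-1.65,7.8,0],0,1],
])

```text
clock: 9.0
eef_pos: [576.7, -112.4, 146.0]
eef_rot: [3.14, 0.004, 1.787]
wrist_force: [2.7, -8.1, 1.1]
finger_gap: 0.2
finger_force: 4.0
```

send_rows([
  [[-1.2,5.8,0],0,1],
  [[-1.2,5.8,0],0,1],
  [[-1.2,5.8,0],0,1],
  [[-1.2,5.8,0],0,1],
  [[-0.6,2.9,0],0,1],
])

```text
clock: 9.5
eef_pos: [570.9, -84.6, 145.6]
eef_rot: [-3.141, -0.0, 1.787]
wrist_force: [0.3, -1.9, 1.5]
finger_gap: 0.2
finger_force: 0.7
```

send_rows([
  [[-1,4.9,0],0,1],
  [[-1,4.9,0],0,1],
  [[-0.8,3.9,0],0,1],
  [[-0.4,2,0],0,1],
  [[-0.2,1,0],0,1],
  [[-0.2,1,0],0,1],
])

```text
clock: 10.1
eef_pos: [567.5, -68.3, 145.6]
eef_rot: [-3.142, 0.002, 1.787]
wrist_force: [1.5, -13.5, -1.2]
finger_gap: 0.4
finger_force: 6.7
```

send_rows([
  [[-0.2,1,0],0,1],
  [[-0.2,1,0],0,1],
  [[-0.2,1,0],0,1],
  [[0,0,0],0,1],
])

```text
clock: 10.5
eef_pos: [567.3, -67.6, 145.7]
eef_rot: [3.141, 0.005, 1.786]
wrist_force: [4.7, -27.4, -4.9]
finger_gap: 0.1
finger_force: 13.9
```

The force has risen to 27 N, well past the detent's, so this is a hard stop. Backing off to check.

send_rows([
  [[2,-10,0],0,1],
  [[4,-20,0],0,1],
  [[4,-20,10],0,1],
  [[0,-40,25],0,1],
  [[-15,-45,10],0,1],
  [[-15,-45,10],0,1],
  [[0,0,0],0,1],
  [[0,0,0],0,1],
])

```text
clock: 11.3
eef_pos: [546.6, -245.1, 200.5]
eef_rot: [3.142, -0.001, 1.785]
wrist_force: [-0.1, 1.0, -0.1]
finger_gap: 0.4
finger_force: 0.0
```

```bash
python3 - <<'E'
from h import *
s=read_state();print(s["clock"],s["eef_pos"],s["wrist_force"])
t=np.array([547.6,0]);a=.207;R=np.array([[np.cos(a),-np.sin(a)],[np.sin(a),np.cos(a)]])
for n in("top","scene"):
    c=camera(n)
    for x in("sample","lever_grip"):
        for p in spot_point(x,c)[:3]:
            w=world(c,p["point"]);print(n,x,np.round((w[:2]-t)@R,1),round(w[2]))
    o=c["color"][130:280,220:400] if n=="top" else c["color"][130:280,150:330]
    cv2.imwrite(f"pics/5{n}.png",cv2.resize(o,None,fx=4,fy=4,interpolation=cv2.INTER_CUBIC))
E
```

```text
11.3 [ 546.5866838  -245.13944419  200.4911681 ] [-0.06378709  0.96644739 -0.07532024]
top sample [60.  -1.2] 11
top sample [-235.7  -74. ] 3
top sample [166.  143.5] 2
top lever_grip [  4.9 -53.7] 61
scene sample [-239.3  -77.1] -1
scene sample [53.7  0.4] 11
scene sample [  6.8 -52.5] 53
scene lever_grip [ 10.1 -51.4] 57
```

View pics/5top.png

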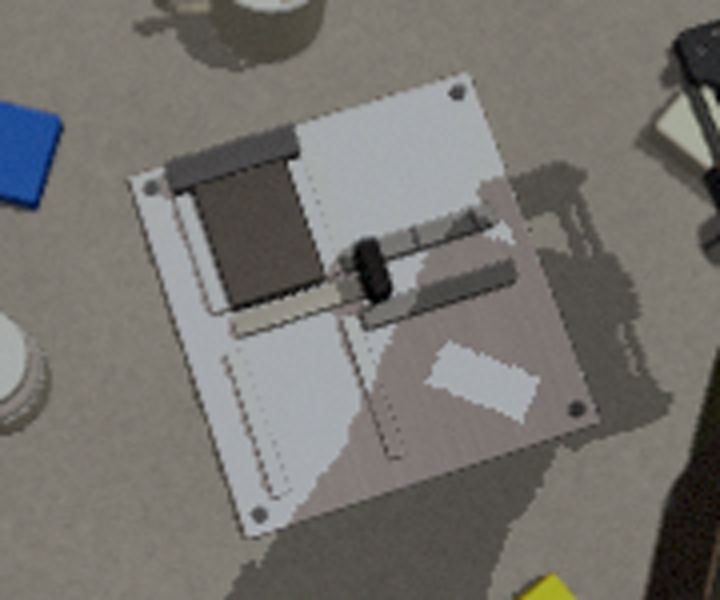

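View pics/5scene.png

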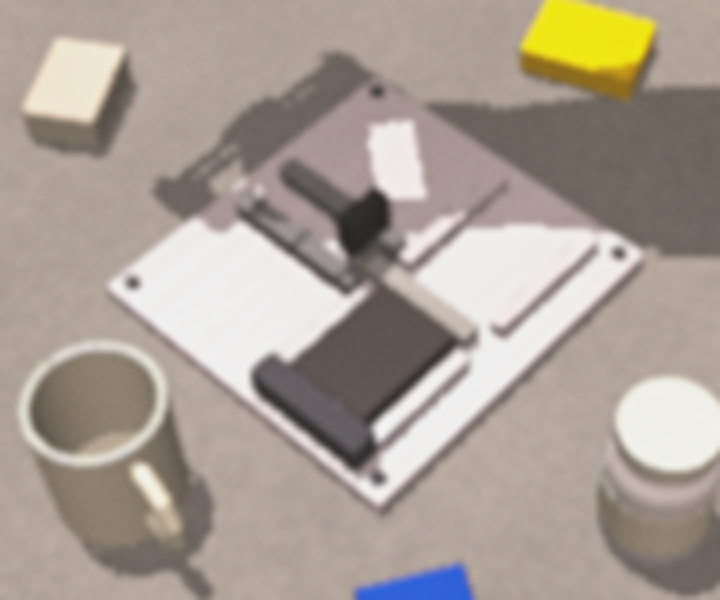

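The bolt runs right across the channel behind the sample, from crop (370,270) to its tip at (235,328), reaching the left rail. The lever measures y ≈ -53, against -54 at full travel. The sample is still home, the bystanders haven't moved and the gripper is clear.

```bash
python3 -c "
from cell import *
print(sign_off())"
```

```text
the job is handed in; nothing more can be done
None
```

The job is handed in: the last pictures show the sample home against the end stop, the bolt closed right across the channel at its second stop, the bystanders unmoved and the gripper clear; sign-off gave no verdict.

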